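# Turn the freshly glazed vase to the scanner on a banding wheel

### The arm

A 6-joint arm with a two-finger parallel gripper is mounted at the origin on the work surface. World frame = base frame: x ahead of the robot, y to its left, z up, the work surface at z = 0. Lengths are in m, angles in rad, forces in N, time in s.
With the tool pointing down it reaches from about 0.4 to 0.925 m from the base axis. Payload 3.4 kg.
Tool frame: the origin (TCP) lies on the mounting face of the last link; the fingertips stand 173 mm ahead of it and the grasp point (between the pads) lies 155 mm ahead of it; z points along the fingers, y is the line along which they close (so a half turn about z gives the same grasp; the last joint's range is limited). The gripper opens to 85 mm and grips with 20 to 120 N. Pads are 22 mm wide; open, the fingers measure 114 mm over their backs; the gripper's body (76 mm by 85 mm) begins 54 mm behind the grasp point. The pads swing forward as they close: fully open they stand 13 mm farther back than shut.
Start: joints at [-1.214, 0.307, 1.506, -0, 1.328, -0.073], TCP at [0.24, -0.522, 0.405] pointing down, gripper open.
Joint ranges: [-3.12, 3.12], [-1.05, 2.28], [0.14, 2.33], [-1.42, 4.57], [0.1, 2.73], [-2.68, 2.68]. Speed limits (rad/s): [2.57, 2.57, 3.14, 3.14, 3.14, 3.14].

### API

Orientations are given as a 3x3 rotation matrix whose columns are the frame's x, y, z axes.
In Python, from station import * gives the robot as it stands. The module is installed in compiled form; this text tells all that it offers.
- The arm moves only by the tool drive_tool, never from a script. Its argument "motion" is a list of rows, each an object of numbers: "tx", "ty", "tz": the shift along the tool's x, y, z in units of 0.04 m (1.0 is 0.04 m); "twist": the turn about the tool's z in units of 0.15 rad (1.0 is 0.15 rad); "jaw": the closure, from -1 (fully open) to 1 (shut). In form: [{"tx": .., "ty": .., "tz": .., "twist": .., "jaw": ..}, ...]. A call has 1 to 12 rows; each row shifts and turns the commanded pose from where the row before left it, along the tool's axes as they then stand; what a row does not reach is not made up. A row lasts 1/10 s, in which the tool goes at most 50 mm and 8.59 degrees, less where a joint would pass 70% of its speed; a pose out of reach is approached as far as the arm can. A call with a number of a shift or a turn outside -1 to 1 is refused whole. A call with a gripper value outside its range is refused whole. The fingers move at their own pace and stop on an object; "newtons" is the grip in N (left out, the last holds). Time passes only in rows, so rows that do not move let the fingers close. It gives the time, the measured TCP pose, the force, the opening and the grip force at its end, in the units of the state.
- get_obs(): the state, without advancing time (a new reading comes with each control period).
- read_camera(name): name is "scene" or "top" or "wrist"; returns the picture (400x640x3 uint8, red, green, blue); there is no depth.
- calibration(name): a dict with "fx", "fy", "cx", "cy" (pixels), "R" (3x3) and "t" (3): a world point X has camera coordinates R X + t; the wrist camera has in their place "tool_from_camera" (4x4, takes a point from camera to tool coordinates, whose origin is the TCP and whose axes are the flange's). Camera axes: x right, y down, z forward; pixel columns grow to the right and rows downward; lengths in m; the calibration is good to about 2 mm. A picture is of the moment at which its call begins: read the wrist's pose just before it. calibration takes no time and is no camera call.
- sign_off(): hands the job in; it is judged then, once.
The state is a dict: "t": time; "joint_pos": joint angles; "dq": joint speeds; "tau": joint torques, N m; "tool_pos": TCP position; "tcp_rot": TCP orientation; "wrist_force": force on the tool from outside, world axes, zero at the start; "moment": the same for the moment, N m; "opening": opening from 0.0 (shut) to 1.0 (fully open); "finger_force": force on a finger pad.
Only numpy, scipy, OpenCV 4.12 (cv2) and the standard library are available. Lean on these libraries where they do the work, as an engineer would, in place of code of your own. Each camera call takes 0.05 s, during which the arm holds its last target. There are 200 camera calls.

### The job

The glaze on the cylinder vase is still wet, so never touch the vase itself: turn the banding wheel under it, pressing on the wheel gently, until the raised clay panel on the vase squarely faces the scanner block, and leave it standing upright and still in the middle of the wheel. Then press the scan button on top of the scanner fully down and let it go; do not press it before the panel faces the scanner, and leave the other things on the bench undisturbed.

Things in the scene. Friction and masses are not known exactly. Their poses are not given: they have to be found in the camera images.
- wheel: banding wheel (potter's turntable) fixed to the bench: foot of radius 95 mm, neck, and a turning aluminium head of radius 140 mm, 13 mm thick. The flat middle (radius 65 mm) is 75 mm above the bench; the outer part is bent, its top lying anywhere from 71 to 76 mm up, differing round the wheel. Origin on the turning axis at bench level, z up; the scanner is on its +x side.
- head (a joint): turning angle of the wheel's head in rad, counter-clockwise seen from above is positive; unlimited in practice, some bearing drag (about 0.15 N m), stays where it is left. The starting value is arbitrary and says nothing of where the vase's panel is.
- vase: open terracotta cylinder vase, wet with glaze, radius 42 mm, 100 mm tall, 0.6 kg or so, standing loose near the middle of the wheel's head (its top is about 175 mm above the bench). Origin at the centre of its underside, z up; its +x axis points out through the raised clay panel. Not to be touched by the robot.
- vase_mark (a point): middle of the outer face of the raised clay panel on the vase's side, 55 mm from the vase's axis and 56 mm above its foot. The panel is of the same clay, 40 mm wide, 76 mm tall (18 to 94 mm above the foot), and stands 13 mm proud of the wall, so it shows from above as a step on the outline.
- scanner: scanner block fixed 220 to 240 mm from the wheel's axis: grey box 60 (x) x 110 (y) mm, top 150 mm above the bench, on a black foot 100 x 130 mm. Origin: centre of the foot's underside. The dark window with two lenses is on its -x face, looking along -x straight at the wheel's axis. The panel faces it squarely when the vase's +x and the scanner's +x point the same way.
- button (a joint): travel of the scan button in m: 0 when up, 0.006 fully down (springs back; takes about 5 N)
- button_top (a point): centre of the top face of the round scan button, radius 18 mm, in its housing on top of the scanner, about 172 mm above the bench; it is pressed straight down
- jar_a: bystander: lidded glaze jar, radius 31 mm, 85 mm tall; origin at the centre of its underside
- jar_b: bystander: lidded glaze jar, radius 31 mm, 85 mm tall; origin at the centre of its underside
- flask: bystander: white plastic bottle, radius 34 mm, 170 mm tall; origin at the centre of its underside
- brush: bystander: brush 190 mm long lying on the bench along its x
- cup: bystander: small white cup, radius 36 mm, 75 mm tall; origin at the centre of its underside
- bird: bystander: flat plaster bird shape, about 160 x 100 mm and 11 mm thick, lying on the bench
- batten: bystander: wooden batten 200 x 30 x 12 mm lying on the bench along its x
Mind the look-alikes: they are no part of the job. Leave any yellow look-alike of the scanner alone.

How it is judged:
By the outcome, as a careful person would: the job done as asked, in the order asked, and still so for the second after the job is handed in, with the robot touching nothing.
It also fails if it takes over 64 s, if anything falls off the work surface, if the arm or the gripper's body presses on something with over 40 N, if the wrist force passes 120 N, or if a joint passes its speed limit or range.

## Working session

There is one attempt and no reset: what is moved stays moved. The work goes in short steps, Python scripts to look and compute and a tool call to move; the robot and the scene stay as the last step left them, time stands still between calls to the robot, and variables do not carry over. Pictures are saved under pics/ and viewed, at most 10 in all, crops included, and the job is handed in when it is done.

Besides the shell and the picture viewer there is one more tool, called as name([rows], argument=value, ...), one row to a line, values as JSON. drive_tool: Moves the arm, as the interface text tells. Its arguments: {"type":"object","properties":{"motion":{"type":"array"},"newtons":{"type":"number"}},"required":["motion"]}

```bash
mkdir -p pics
cat > h.py <<'E'
from station import *
import numpy as np, cv2
def ray(c,u,v):
    R=np.array(c["R"]);t=np.array(c["t"]).ravel()
    d=R.T@np.array([(u-c["cx"])/c["fx"],(v-c["cy"])/c["fy"],1]);return -R.T@t,d
def onz(c,u,v,z):
    o,d=ray(c,u,v);return o+d*(z-o[2])/d[2]
def proj(c,X):
    p=np.array(c["R"])@np.array(X)+np.array(c["t"]).ravel();return c["fx"]*p[0]/p[2]+c["cx"],c["fy"]*p[1]/p[2]+c["cy"]
def save(n,im): cv2.imwrite("pics/"+n,cv2.cvtColor(im,cv2.COLOR_RGB2BGR))
E
python3 - <<'E'
from h import *
for n in("scene","top"):
    im=read_camera(n);save(n+"0.png",im);np.save(n+"0.npy",im);c=calibration(n)
    print(n,{k:np.round(v,4).tolist() for k,v in c.items()})
o=get_obs();print(o["t"],o["tcp_rot"],o["wrist_force"],calibration("wrist"))
E
```

```text
scene {'fx': 412.8641, 'fy': 412.8641, 'cx': 323.8624, 'cy': 201.6177, 'R': [[0.1011, 0.9949, 0.0046], [0.7853, -0.077, -0.6143], [-0.6108, 0.0657, -0.7891]], 't': [-0.0294, -0.3288, 1.7653]}
top {'fx': 437.9253, 'fy': 437.9253, 'cx': 316.1126, 'cy': 200.4395, 'R': [[-0.0228, -0.9996, 0.0163], [-0.9978, 0.0217, -0.0627], [0.0624, -0.0176, -0.9979]], 't': [-0.0356, 0.5109, 1.4823]}
0.1 [[ 9.08636129e-01  4.17588252e-01 -6.61052725e-04]
 [ 4.17588761e-01 -9.08634544e-01  1.70049229e-03]
 [ 1.09450259e-04 -1.82117692e-03 -9.99998336e-01]] [-0.05953289 -0.35248377  0.94262284] {'fx': 327.1822759558527, 'fy': 327.1822759558527, 'cx': 323.95533544986847, 'cy': 197.55954280276524, 'tool_from_camera': array([[-3.61309575e-04, -9.54339524e-01, -2.98723855e-01,
         7.59565187e-02],
       [ 9.99999893e-01, -2.58946218e-04, -3.82249104e-04,
        -5.83160836e-04],
       [ 2.87442016e-04, -2.98723961e-01,  9.54339516e-01,
         3.15533500e-02],
       [ 0.00000000e+00,  0.00000000e+00,  0.00000000e+00,
         1.00000000e+00]])}
```

View pics/top0.png

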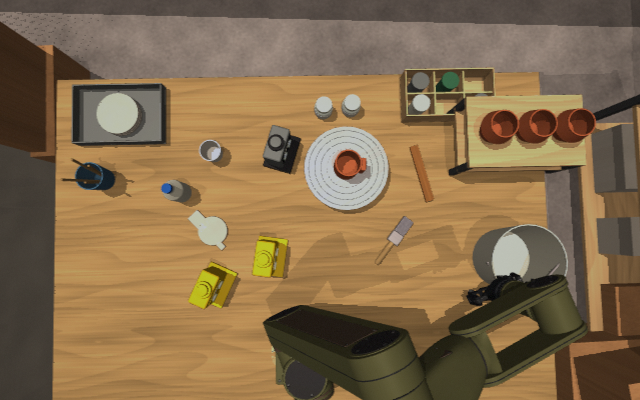

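View pics/scene0.png

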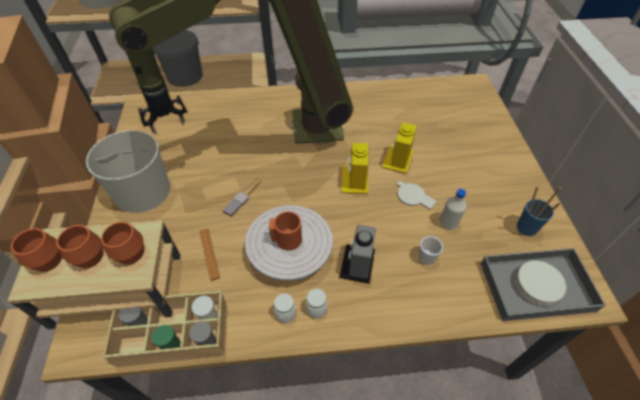

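The vase is at (347,163) in the top view, on the wheel at (347,168), with its panel pointing right (about -y). The terracotta pots on the shelf at (500,126), (537,126) and (575,125) are look-alikes. The grey scanner is at (280,148), and the yellow look-alikes at (268,257) and (210,288) are to be left alone. The jars are at (323,105) and (352,103).

```bash
cat > m.py <<'E'
from h import *
import sys
def measure(im,tag):
    c=calibration("top")
    r=im.astype(int)
    # wheel rim ellipse: light grey pixels
    hsv=cv2.cvtColor(im,cv2.COLOR_RGB2HSV)
    g=((hsv[...,1]<50)&(hsv[...,2]>110)).astype(np.uint8); g[:, :300]=0; g[:,395:]=0; g[:125]=0; g[215:]=0
    n,l,s,ce=cv2.connectedComponentsWithStats(g); k=1+np.argmax(s[1:,4])
    ct=max(cv2.findContours((l==k).astype(np.uint8),0,1)[0],key=cv2.contourArea)[:,0]
    P=np.array([onz(c,u,v,.074)[:2] for u,v in ct])
    A=np.c_[2*P,np.ones(len(P))];x=np.linalg.lstsq(A,(P**2).sum(1),rcond=None)[0]
    W=x[:2];print("wheel",W,"rad",np.sqrt(x[2]+W@W),"bbox",s[k])
    o=((hsv[...,0]<14)&(hsv[...,1]>120)).astype(np.uint8);o[:,:310]=0;o[:,385:]=0;o[:130]=0;o[:] =o;o[205:]=0
    n,l,s,ce=cv2.connectedComponentsWithStats(o);k=1+np.argmax(s[1:,4]);print("vase",s[k],ce[k])
    return W
if __name__=="__main__":
    im=np.load("top0.npy");measure(im,"0")
    a=im[85:225,240:400];save("c0.png",cv2.resize(a,None,fx=5,fy=4.2) if 0 else cv2.resize(a,None,fx=4,fy=4,interpolation=cv2.INTER_CUBIC))
E
python3 m.py
```

```text
wheel [ 0.6129594  -0.14691682] rad 0.13757582123837786 bbox [ 304  127   84   83 4743]
vase [334 150  32  29 705] [348.79432624 163.99858156]
```

View pics/c0.png

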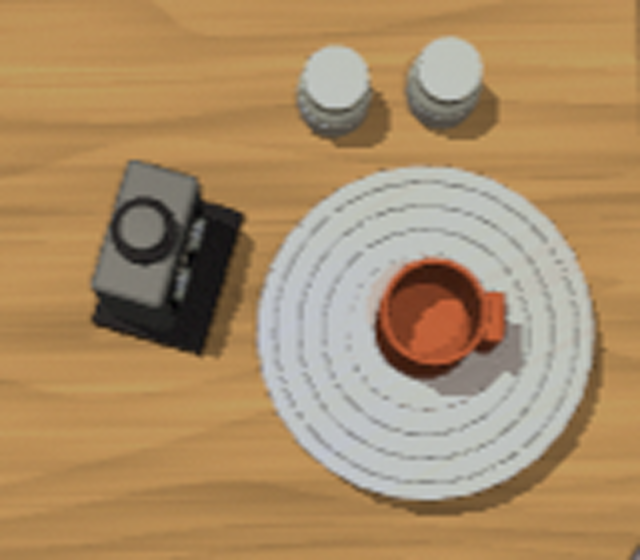

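The crop confirms the choice: a grey scanner with its button at crop (146,229), and the vase rim centred at (430,312) with the panel end at about (504,317).

Run:
```python
from h import *
c=calibration("top");f=lambda u,v,z:onz(c,240+(u+.5)/4-.5,85+(v+.5)/4-.5,z)[:2]
W=np.array([.613,-.147])
b=f(146,229,.172);v=f(430,312,.175);p=f(504,317,.169)
corn=[f(*q,.15) for q in((135,161),(201,182),(165,308),(93,288))]
sc=np.mean(corn,0);a=lambda d:np.degrees(np.arctan2(d[1],d[0]))
print("btn",b,"dist",np.linalg.norm(b-W),"dir",a(b-W));print("boxc",sc,"x-dir by long edges",a(corn[0]-corn[3])+90,a(corn[1]-corn[2])+90,"dir",a(sc-W), np.linalg.norm(sc-W),np.linalg.norm(corn[0]-corn[3]))
print("vase",v,v-W,"mark",p,np.linalg.norm(p-v),"dir",a(p-v))
o=get_obs();print(o["tool_pos"],o["joint_pos"],o["t"])
print("jars",f(336,78,.085)-W,f(450,70,.085)-W)
```

```text
btn [0.68400133 0.07508515] dist 0.2331587504471857 dir 72.27075526696075
boxc [0.68392256 0.07473653] x-dir by long edges 70.97805271866858 73.16050544585705 dir 72.26309409074061 0.23280270006657736 0.10579961569359249
vase [ 0.61458282 -0.14231966] [0.00158282 0.00468034] mark [ 0.6104114  -0.20007457] 0.05790536483554861 dir -94.13108270645586
[ 0.239976   -0.52220205  0.40388275] [-1.21351903e+00  3.07497491e-01  1.50751762e+00 -2.53455937e-05
  1.32840185e+00 -7.35067097e-02] 0.1
jars [0.21160991 0.06908117] [ 0.2166358  -0.02561642]
```

drive_tool([
  {"tx": 0.94,"ty": -0.38,"jaw": 1},
  {"tx": 0.94,"ty": -0.38,"jaw": 1},
  {"tx": 0.94,"ty": -0.38,"jaw": 1},
  {"tx": 0.94,"ty": -0.38,"jaw": 1},
  {"tx": 0.94,"ty": -0.38,"jaw": 1},
  {"tx": 0.94,"ty": -0.38,"jaw": 1},
  {"tx": 0.94,"ty": -0.38,"jaw": 1},
  {"tx": 0.94,"ty": -0.38,"jaw": 1},
  {"tx": 0.94,"ty": -0.38,"jaw": 1},
  {"tx": 0.94,"ty": -0.38,"jaw": 1},
  {"jaw": 1},
  {"jaw": 1},
])

```text
validation failed for argument at $.mo...
```

drive_tool([
  {"twist": 0.9,"tz": 0.3,"jaw": 1},
  {"twist": 0.9,"tz": 0.3,"jaw": 1},
  {"twist": 0.9,"tz": 0.3,"jaw": 1},
  {"twist": 0.9,"tz": 0.3,"jaw": 1},
  {"twist": 0.9,"tz": 0.3,"jaw": 1},
  {"twist": 0.9,"tz": 0.3,"jaw": 1},
  {"twist": 0.9,"tz": 0.3,"jaw": 1},
  {"twist": 0.9,"tz": 0.3,"jaw": 1},
  {"twist": 0.9,"tz": 0.3,"jaw": 1},
  {"twist": 0.55,"tz": 0.3,"jaw": 1},
  {"jaw": 1},
  {"jaw": 1},
])

```text
validation failed for argument at $.mo...
```

Run:
```python
from h import *
o=get_obs();im=read_camera("top");save("t1.png",im[85:235,240:440].repeat(3,0).repeat(3,1))
R=o["tcp_rot"];W=np.array([.613,-.147]);d=o["tool_pos"][:2]-W
print(o["t"],o["tool_pos"],R[2],o["joint_pos"],"yaw",np.degrees(np.arctan2(R[1,0],R[0,0])),"r",np.linalg.norm(d),np.degrees(np.arctan2(d[1],d[0])),o["wrist_force"],o["opening"])
```

```text
0.1 [ 0.239976   -0.52220205  0.40388275] [ 1.09450259e-04 -1.82117692e-03 -9.99998336e-01] [-1.21351903e+00  3.07497491e-01  1.50751762e+00 -2.53455937e-05
  1.32840185e+00 -7.35067097e-02] yaw 24.68244937944227 r 0.5290779504275528 -134.83321513604517 [-0.05953289 -0.35248377  0.94262284] 0.9987550930921298
```

View pics/t1.png

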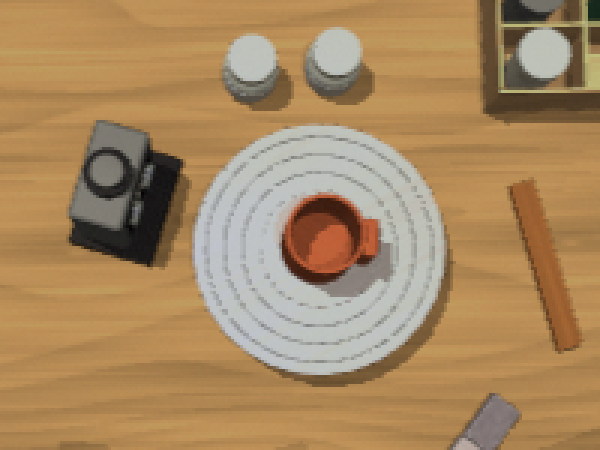

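Nothing moved: the vase is still at crop (325,238), with its panel to the right at (370,240). The rows were refused, so I'll send every key in each row.

drive_tool([
  {"tx": 0.94,"ty": -0.38,"tz": 0,"twist": 0,"jaw": 1},
  {"tx": 0.94,"ty": -0.38,"tz": 0,"twist": 0,"jaw": 1},
  {"tx": 0.94,"ty": -0.38,"tz": 0,"twist": 0,"jaw": 1},
  {"tx": 0.94,"ty": -0.38,"tz": 0,"twist": 0,"jaw": 1},
  {"tx": 0.94,"ty": -0.38,"tz": 0,"twist": 0,"jaw": 1},
  {"tx": 0.94,"ty": -0.38,"tz": 0,"twist": 0,"jaw": 1},
  {"tx": 0.94,"ty": -0.38,"tz": 0,"twist": 0,"jaw": 1},
  {"tx": 0.94,"ty": -0.38,"tz": 0,"twist": 0,"jaw": 1},
  {"tx": 0.94,"ty": -0.38,"tz": 0,"twist": 0,"jaw": 1},
  {"tx": 0.94,"ty": -0.38,"tz": 0,"twist": 0,"jaw": 1},
  {"tx": 0,"ty": 0,"tz": 0,"twist": 0,"jaw": 1},
  {"tx": 0,"ty": 0,"tz": 0,"twist": 0,"jaw": 1},
])

```text
t: 1.35
tool_pos: [0.5187, -0.2265, 0.4042]
tcp_rot: [[0.908, 0.42, -0.001], [0.42, -0.908, 0.0], [-0.001, -0.001, -1.0]]
wrist_force: [0.5, 0.1, 0.3]
opening: 0.001
finger_force: 0.0
```

drive_tool([
  {"tx": 0,"ty": 0,"tz": 0.34,"twist": 0.87,"jaw": 1},
  {"tx": 0,"ty": 0,"tz": 0.34,"twist": 0.87,"jaw": 1},
  {"tx": 0,"ty": 0,"tz": 0.34,"twist": 0.87,"jaw": 1},
  {"tx": 0,"ty": 0,"tz": 0.34,"twist": 0.87,"jaw": 1},
  {"tx": 0,"ty": 0,"tz": 0.34,"twist": 0.87,"jaw": 1},
  {"tx": 0,"ty": 0,"tz": 0.34,"twist": 0.87,"jaw": 1},
  {"tx": 0,"ty": 0,"tz": 0.34,"twist": 0.87,"jaw": 1},
  {"tx": 0,"ty": 0,"tz": 0.34,"twist": 0.87,"jaw": 1},
  {"tx": 0,"ty": 0,"tz": 0.34,"twist": 0.87,"jaw": 1},
  {"tx": 0,"ty": 0,"tz": 0.34,"twist": 0.87,"jaw": 1},
  {"tx": 0,"ty": 0,"tz": 0,"twist": 0,"jaw": 1},
  {"tx": 0,"ty": 0,"tz": 0,"twist": 0,"jaw": 1},
])

```text
t: 2.55
tool_pos: [0.5175, -0.2282, 0.2686]
tcp_rot: [[0.643, -0.766, -0.001], [-0.766, -0.643, 0.0], [-0.001, 0.001, -1.0]]
wrist_force: [-0.7, 0.5, 0.6]
opening: -0.001
finger_force: 0.0
```

```bash
cat > s.py <<'E'
from h import *
o=get_obs();R=o["tcp_rot"];W=np.array([.613,-.147]);d=o["tool_pos"][:2]-W
print(o["t"],o["tool_pos"],"yaw",np.degrees(np.arctan2(R[1,0],R[0,0])),"r",np.linalg.norm(d),"phi",np.degrees(np.arctan2(d[1],d[0])),o["wrist_force"],o["joint_pos"])
E
python3 s.py
```

```text
2.55 [ 0.51754165 -0.22824739  0.26863886] yaw -49.99516835359765 r 0.12535323975656426 phi -139.59792240635528 [-0.72262238  0.47794874  0.60190585] [-4.89932286e-01  4.29272502e-01  1.70081580e+00 -3.56857038e-04
  1.01249760e+00  1.95363327e+00]
```

drive_tool([
  {"tx": 0,"ty": -0.1,"tz": 0.2,"twist": 0,"jaw": 1},
  {"tx": 0,"ty": 0,"tz": 0.2,"twist": 0,"jaw": 1},
  {"tx": 0,"ty": 0,"tz": 0.04,"twist": 0,"jaw": 1},
  {"tx": 0,"ty": 0,"tz": 0,"twist": 0,"jaw": 1},
  {"tx": 0,"ty": 0,"tz": 0,"twist": 0,"jaw": 1},
])

```text
t: 3.05
tool_pos: [0.5214, -0.2247, 0.2511]
tcp_rot: [[0.642, -0.767, -0.0], [-0.767, -0.642, -0.0], [0.0, 0.0, -1.0]]
wrist_force: [0.7, -0.2, 0.4]
opening: 0.002
finger_force: 0.0
```

drive_tool([
  {"tx": 0,"ty": 0,"tz": 0.02,"twist": 0,"jaw": 1},
  {"tx": 0,"ty": 0,"tz": 0,"twist": 0,"jaw": 1},
  {"tx": 0,"ty": 0,"tz": 0,"twist": 0,"jaw": 1},
])

```text
t: 3.35
tool_pos: [0.5214, -0.2248, 0.2505]
tcp_rot: [[0.642, -0.767, 0.0], [-0.767, -0.642, -0.0], [0.0, -0.0, -1.0]]
wrist_force: [-1.0, -0.1, -0.8]
opening: 0.004
finger_force: 0.0
```

drive_tool([
  {"tx": 0,"ty": 0,"tz": 0.02,"twist": 0,"jaw": 1},
  {"tx": 0,"ty": 0,"tz": 0,"twist": 0,"jaw": 1},
  {"tx": 0,"ty": 0,"tz": 0,"twist": 0,"jaw": 1},
])

```text
t: 3.65
tool_pos: [0.5213, -0.2248, 0.2495]
tcp_rot: [[0.642, -0.767, 0.0], [-0.767, -0.642, 0.0], [-0.0, -0.0, -1.0]]
wrist_force: [-0.8, -0.2, 0.1]
opening: -0.003
finger_force: 0.0
```

drive_tool([
  {"tx": 0,"ty": 0,"tz": 0.03,"twist": 0,"jaw": 1},
  {"tx": 0,"ty": 0,"tz": 0,"twist": 0,"jaw": 1},
  {"tx": 0,"ty": 0,"tz": 0,"twist": 0,"jaw": 1},
])

```text
t: 3.95
tool_pos: [0.5213, -0.2248, 0.2482]
tcp_rot: [[0.642, -0.767, -0.0], [-0.767, -0.642, 0.0], [-0.0, 0.0, -1.0]]
wrist_force: [0.3, -0.4, -0.1]
opening: -0.001
finger_force: 0.0
```

drive_tool([
  {"tx": 0,"ty": 0,"tz": 0.02,"twist": 0,"jaw": 1},
  {"tx": 0,"ty": 0,"tz": 0,"twist": 0,"jaw": 1},
  {"tx": 0,"ty": 0,"tz": 0,"twist": 0,"jaw": 1},
])

```text
t: 4.25
tool_pos: [0.5214, -0.2248, 0.2476]
tcp_rot: [[0.642, -0.767, 0.0], [-0.767, -0.642, -0.0], [0.0, -0.0, -1.0]]
wrist_force: [0.9, -0.2, -0.0]
opening: 0.0
finger_force: 0.3
```

drive_tool([
  {"tx": 0,"ty": 0,"tz": 0.02,"twist": 0,"jaw": 1},
  {"tx": 0,"ty": 0,"tz": 0,"twist": 0,"jaw": 1},
  {"tx": 0,"ty": 0,"tz": 0,"twist": 0,"jaw": 1},
])

```text
t: 4.55
tool_pos: [0.5215, -0.225, 0.2475]
tcp_rot: [[0.642, -0.767, 0.001], [-0.767, -0.642, -0.001], [0.001, -0.0, -1.0]]
wrist_force: [-0.2, 0.1, 5.5]
opening: 0.001
finger_force: 2.6
```

drive_tool([
  {"tx": 0,"ty": 0,"tz": 0.02,"twist": 0,"jaw": 1},
  {"tx": 0,"ty": 0,"tz": 0,"twist": 0,"jaw": 1},
  {"tx": 0,"ty": 0,"tz": 0,"twist": 0,"jaw": 1},
])

```text
t: 4.85
tool_pos: [0.5217, -0.2252, 0.2474]
tcp_rot: [[0.642, -0.767, 0.002], [-0.767, -0.642, -0.002], [0.003, -0.0, -1.0]]
wrist_force: [-1.6, -0.8, 9.2]
opening: 0.001
finger_force: 4.6
```

drive_tool([
  {"tx": 0.112,"ty": -0.002,"tz": 0,"twist": -0.25,"jaw": 1},
  {"tx": 0.225,"ty": -0.008,"tz": 0,"twist": -0.5,"jaw": 1},
  {"tx": 0.225,"ty": -0.008,"tz": 0,"twist": -0.5,"jaw": 1},
  {"tx": 0.225,"ty": -0.008,"tz": 0,"twist": -0.5,"jaw": 1},
  {"tx": 0.112,"ty": -0.002,"tz": 0,"twist": -0.25,"jaw": 1},
])

```text
t: 5.35
tool_pos: [0.5493, -0.2493, 0.2474]
tcp_rot: [[0.841, -0.541, 0.003], [-0.541, -0.841, -0.001], [0.003, -0.0, -1.0]]
wrist_force: [-1.2, 0.7, 9.4]
opening: -0.001
finger_force: 4.6
```

```bash
cat > v.py <<'E'
from h import *
def vase(im):
    "vase axis from dark-inside/rim centre and panel direction, top view"
    c=calibration("top");hsv=cv2.cvtColor(im,cv2.COLOR_RGB2HSV)
    o=((hsv[...,0]<14)&(hsv[...,1]>120)).astype(np.uint8)
    m=np.zeros_like(o);u,v=proj(c,[.614,-.144,.15]);cv2.circle(m,(round(u),round(v)),26,1,-1);o&=m
    n,l,s,ce=cv2.connectedComponentsWithStats(o);k=1+np.argmax(s[1:,4])
    ys,xs=np.where(l==k);P=np.array([onz(c,x,y,.172)[:2] for x,y in zip(xs,ys)])
    return P
def direction(P,C=None):
    # far points beyond the wall radius belong to the panel
    C=P.mean(0) if C is None else C
    d=P-C;r=np.hypot(*d.T);f=d[r>.0475];q=f.mean(0)
    return np.degrees(np.arctan2(q[1],q[0])),len(f),r.max()
if __name__=="__main__":
    import sys
    im=np.load("top0.npy") if len(sys.argv)>1 else read_camera("top")
    P=vase(im);o=get_obs()
    for C in ([.6146,-.1423],[.6130,-.147]): print(direction(P,np.array(C)),len(P))
E
python3 v.py 0; python3 v.py; python3 s.py
```

```text
(np.float64(-108.48346263513697), 60, np.float64(0.058665685893237916)) 705
(np.float64(-122.52355227561988), 45, np.float64(0.053703076931998994)) 705
(np.float64(-100.79305392994134), 61, np.float64(0.058737949680689204)) 702
(np.float64(-125.05234648318336), 49, np.float64(0.053931275139022704)) 702
5.4 [ 0.54976848 -0.24959951  0.24742486] yaw -32.724040652139635 r 0.12051923089454185 phi -121.64530177164583 [ 0.51996249 -0.219571    6.5416034 ] [-4.96175738e-01  4.96767517e-01  1.63919832e+00  1.55123147e-04
  1.00133095e+00  1.64567852e+00]
```

Run:
```python
from h import *
a=np.load("top0.npy")[140:190,322:378];b=read_camera("top")[140:190,322:378]
save("c2.png",cv2.resize(np.hstack([a,b]),None,fx=7,fy=7,interpolation=cv2.INTER_CUBIC))
```

```text
(no output)
```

View pics/c2.png

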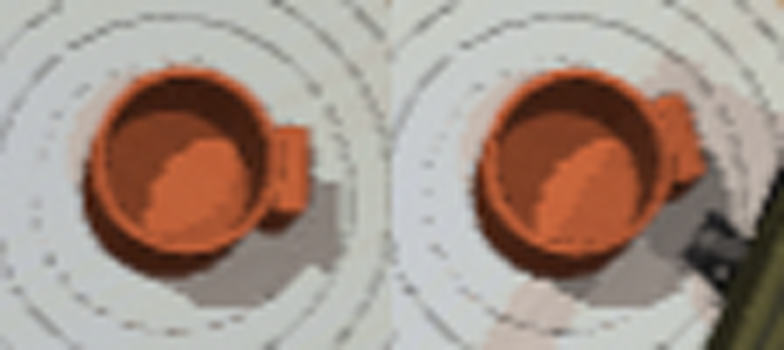

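The left half is the start and the right half is now. The panel end has moved from (310,170) to (685,140), about 15–17°, so the wheel follows the tool. Continuing.

drive_tool([
  {"tx": 0.112,"ty": -0.002,"tz": 0,"twist": -0.25,"jaw": 1},
  {"tx": 0.225,"ty": -0.008,"tz": 0,"twist": -0.5,"jaw": 1},
  {"tx": 0.225,"ty": -0.008,"tz": 0,"twist": -0.5,"jaw": 1},
  {"tx": 0.225,"ty": -0.008,"tz": 0,"twist": -0.5,"jaw": 1},
  {"tx": 0.225,"ty": -0.008,"tz": 0,"twist": -0.5,"jaw": 1},
  {"tx": 0.225,"ty": -0.008,"tz": 0,"twist": -0.5,"jaw": 1},
  {"tx": 0.112,"ty": -0.002,"tz": 0,"twist": -0.25,"jaw": 1},
])

```text
t: 6.15
tool_pos: [0.5996, -0.2672, 0.2475]
tcp_rot: [[0.993, -0.122, 0.003], [-0.122, -0.993, -0.001], [0.003, 0.0, -1.0]]
wrist_force: [-1.1, 0.7, 8.3]
opening: 0.001
finger_force: 4.3
```

```bash
python3 s.py
```

```text
6.15 [ 0.5996113  -0.26715519  0.24746232] yaw -6.981303254978941 r 0.12089882778577458 phi -96.35815090256126 [-1.05151686  0.73566145  8.29193481] [-4.83664972e-01  5.56585907e-01  1.51516057e+00  7.14674368e-04
  1.06700657e+00  1.20863457e+00]
```

Steady at about 8 N. A longer stroke next.

drive_tool([
  {"tx": 0.112,"ty": -0.002,"tz": 0,"twist": -0.25,"jaw": 1},
  {"tx": 0.225,"ty": -0.008,"tz": 0,"twist": -0.5,"jaw": 1},
  {"tx": 0.225,"ty": -0.008,"tz": 0,"twist": -0.5,"jaw": 1},
  {"tx": 0.225,"ty": -0.008,"tz": 0,"twist": -0.5,"jaw": 1},
  {"tx": 0.225,"ty": -0.008,"tz": 0,"twist": -0.5,"jaw": 1},
  {"tx": 0.225,"ty": -0.008,"tz": 0,"twist": -0.5,"jaw": 1},
  {"tx": 0.225,"ty": -0.008,"tz": 0,"twist": -0.5,"jaw": 1},
  {"tx": 0.225,"ty": -0.008,"tz": 0,"twist": -0.5,"jaw": 1},
  {"tx": 0.225,"ty": -0.008,"tz": 0,"twist": -0.5,"jaw": 1},
  {"tx": 0.225,"ty": -0.008,"tz": 0,"twist": -0.5,"jaw": 1},
  {"tx": 0.112,"ty": -0.002,"tz": 0,"twist": -0.25,"jaw": 1},
])

```text
t: 7.25
tool_pos: [0.6845, -0.245, 0.2475]
tcp_rot: [[0.809, 0.588, 0.002], [0.588, -0.809, -0.001], [0.001, 0.002, -1.0]]
wrist_force: [-1.1, 0.1, 8.0]
opening: 0.001
finger_force: 3.9
```

```bash
python3 s.py
```

```text
7.25 [ 0.68447349 -0.24498855  0.24748016] yaw 36.012768440504836 r 0.12128568029184662 phi -53.89274306942509 [-1.09721402  0.0510615   8.00254752] [-4.01850017e-01  6.40213049e-01  1.33817116e+00  2.19845514e-04
  1.16126150e+00  5.40318505e-01]
```

drive_tool([
  {"tx": 0.112,"ty": -0.003,"tz": 0,"twist": -0.25,"jaw": 1},
  {"tx": 0.225,"ty": -0.01,"tz": 0,"twist": -0.5,"jaw": 1},
  {"tx": 0.225,"ty": -0.01,"tz": 0,"twist": -0.5,"jaw": 1},
  {"tx": 0.225,"ty": -0.01,"tz": 0,"twist": -0.5,"jaw": 1},
  {"tx": 0.225,"ty": -0.01,"tz": 0,"twist": -0.5,"jaw": 1},
  {"tx": 0.225,"ty": -0.01,"tz": 0,"twist": -0.5,"jaw": 1},
  {"tx": 0.225,"ty": -0.01,"tz": 0,"twist": -0.5,"jaw": 1},
  {"tx": 0.225,"ty": -0.01,"tz": 0,"twist": -0.5,"jaw": 1},
  {"tx": 0.225,"ty": -0.01,"tz": 0,"twist": -0.5,"jaw": 1},
  {"tx": 0.225,"ty": -0.01,"tz": 0,"twist": -0.5,"jaw": 1},
  {"tx": 0.112,"ty": -0.003,"tz": 0,"twist": -0.25,"jaw": 1},
])

```text
t: 8.35
tool_pos: [0.7316, -0.1707, 0.2475]
tcp_rot: [[0.191, 0.982, 0.003], [0.982, -0.191, -0.001], [-0.001, 0.004, -1.0]]
wrist_force: [0.8, -1.5, 5.7]
opening: -0.0
finger_force: 2.8
```

drive_tool([
  {"tx": 0.112,"ty": -0.003,"tz": 0,"twist": -0.25,"jaw": 1},
  {"tx": 0.225,"ty": -0.01,"tz": 0,"twist": -0.5,"jaw": 1},
  {"tx": 0.225,"ty": -0.01,"tz": 0,"twist": -0.5,"jaw": 1},
  {"tx": 0.225,"ty": -0.01,"tz": 0,"twist": -0.5,"jaw": 1},
  {"tx": 0.225,"ty": -0.01,"tz": 0,"twist": -0.5,"jaw": 1},
  {"tx": 0.225,"ty": -0.01,"tz": 0,"twist": -0.5,"jaw": 1},
  {"tx": 0.225,"ty": -0.01,"tz": 0,"twist": -0.5,"jaw": 1},
  {"tx": 0.112,"ty": -0.003,"tz": 0,"twist": -0.25,"jaw": 1},
])

```text
t: 9.15
tool_pos: [0.7272, -0.1083, 0.2475]
tcp_rot: [[-0.327, 0.945, 0.005], [0.945, 0.327, -0.001], [-0.002, 0.004, -1.0]]
wrist_force: [1.7, -1.2, 4.1]
opening: -0.004
finger_force: 2.2
```

```bash
python3 s.py
python3 - <<'E'
from h import *
im=read_camera("top");np.save("top3.npy",im);a=im[100:220,250:400]
save("c3.png",cv2.resize(a,None,fx=5,fy=5,interpolation=cv2.INTER_CUBIC))
E
```

```text
9.15 [ 0.72715812 -0.10833927  0.24751234] yaw 109.06595162156005 r 0.1205268819019214 phi 18.709159134358607 [ 1.68716407 -1.20178162  4.10384764] [-2.05397427e-01  6.49533614e-01  1.31812740e+00  2.55232398e-04
  1.16915433e+00 -5.38265018e-01]
```

View pics/c3.png

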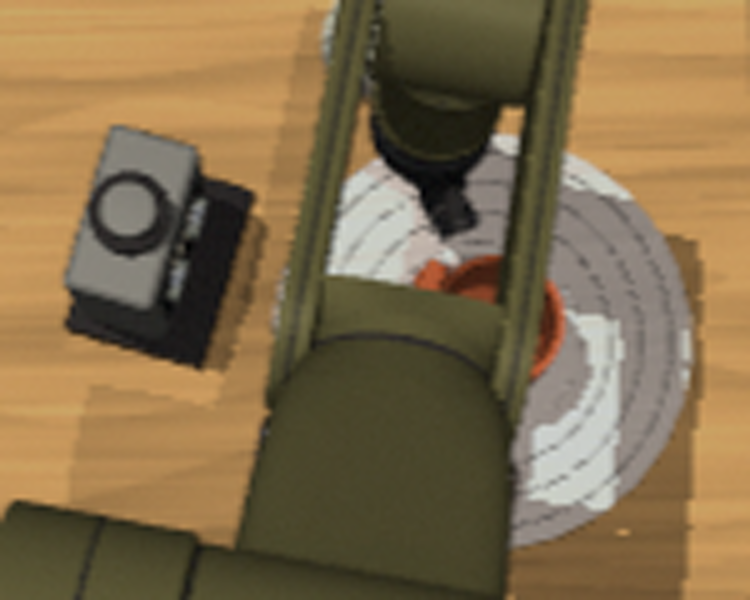

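The panel is at (432,275) in the crop, near the scanner side, but the arm covers much of it. I'll lift and look with the wrist camera.

drive_tool([
  {"tx": 0,"ty": 0,"tz": -0.2,"twist": 0,"jaw": 1},
  {"tx": 0,"ty": 0,"tz": -0.9,"twist": 0,"jaw": 1},
  {"tx": 0,"ty": 0,"tz": -0.9,"twist": 0,"jaw": 1},
  {"tx": 0,"ty": 0,"tz": -0.9,"twist": 0,"jaw": 1},
  {"tx": 0,"ty": 0,"tz": -0.9,"twist": 0,"jaw": 1},
  {"tx": -0.5,"ty": -0.75,"tz": -0.7,"twist": 0,"jaw": 1},
  {"tx": -0.5,"ty": -0.75,"tz": -0.7,"twist": 0,"jaw": 1},
  {"tx": -0.5,"ty": -0.75,"tz": -0.7,"twist": 0,"jaw": 1},
  {"tx": -0.5,"ty": -0.75,"tz": -0.7,"twist": 0,"jaw": 1},
  {"tx": 0,"ty": 0,"tz": 0,"twist": 0,"jaw": 1},
  {"tx": 0,"ty": 0,"tz": 0,"twist": 0,"jaw": 1},
  {"tx": 0,"ty": 0,"tz": 0,"twist": 0,"jaw": 1},
])

```text
t: 10.4
tool_pos: [0.6384, -0.2229, 0.5084]
tcp_rot: [[-0.324, 0.946, -0.002], [0.946, 0.324, 0.002], [0.002, -0.002, -1.0]]
wrist_force: [0.0, 0.1, -0.6]
opening: -0.0
finger_force: 0.0
```

Run:
```python
from h import *
import pickle
o=get_obs();im=read_camera("wrist");save("w1.png",im);pickle.dump((o,im),open("w1.pkl","wb"));print(o["t"],o["tool_pos"])
```

```text
10.4 [ 0.63840965 -0.22287402  0.50837451]
```

View pics/w1.png

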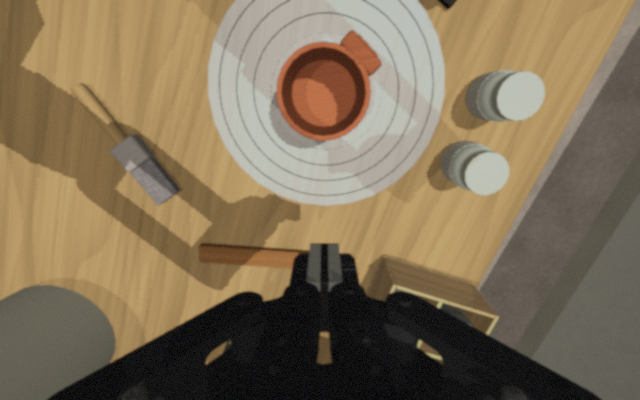

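The wrist view shows the vase rim centred at (324,90), the panel's outer edge from about (352,33) to (381,68), and the wheel and jars undisturbed. Now to measure it.

```bash
cat > w.py <<'E'
from h import *
import pickle,sys
def wcam(o):
    c=dict(calibration("wrist"));T=np.eye(4);T[:3,:3]=o["tcp_rot"];T[:3,3]=o["tool_pos"]
    M=np.linalg.inv(T@c["tool_from_camera"]);c["R"]=M[:3,:3];c["t"]=M[:3,3];return c
def run(o,im):
    c=wcam(o);W0=np.array([.613,-.147]);a=lambda d:np.degrees(np.arctan2(d[1],d[0]))
    # rectify plane z=.172 around W0, 0.25 mm/px, u along +x, v along +y
    N=520;s=.00025;g=[proj(c,[W0[0]+s*(i-N/2),W0[1]+s*(j-N/2),.172]) for i,j in((0,0),(N,0),(N,N),(0,N))]
    H=cv2.getPerspectiveTransform(np.float32([(0,0),(N,0),(N,N),(0,N)]),np.float32(g))
    r=cv2.warpPerspective(im,H,(N,N),flags=cv2.INTER_CUBIC|cv2.WARP_INVERSE_MAP)
    hsv=cv2.cvtColor(r,cv2.COLOR_RGB2HSV);m=((hsv[...,0]<16)&(hsv[...,1]>110)).astype(np.uint8)
    n,l,st,_=cv2.connectedComponentsWithStats(m);k=1+np.argmax(st[1:,4])
    ct=max(cv2.findContours((l==k).astype(np.uint8),0,1)[0],key=cv2.contourArea);m=cv2.drawContours(np.zeros_like(m),[ct],-1,1,-1)
    d=cv2.morphologyEx(m,cv2.MORPH_OPEN,cv2.getStructuringElement(2,(241,241)))  # keeps the body disc only
    (x,y),rad=cv2.minEnclosingCircle(max(cv2.findContours(d,0,1)[0],key=cv2.contourArea))
    C=W0+s*(np.array([x,y])-N/2)
    p=m.copy();cv2.circle(p,(round(x),round(y)),int(rad+8),0,-1);p=cv2.morphologyEx(p,cv2.MORPH_OPEN,np.ones((9,9)))
    n,l,st,ce=cv2.connectedComponentsWithStats(p);k=1+np.argmax(st[1:,4]);pc=max(cv2.findContours((l==k).astype(np.uint8),0,1)[0],key=cv2.contourArea)
    rc=cv2.minAreaRect(pc);b=s*(cv2.boxPoints(rc)-N/2)+W0
    q=s*(np.array(rc[0])-N/2)+W0
    e=[b[1]-b[0],b[2]-b[1]];L=max(e,key=np.linalg.norm);print("vase",C,"offset",C-W0,"rad",rad*s,"panel rect",np.array(rc[1])*s,"by centre",a(q-C),"edge normal",(a(L)+90)%180)
    # wheel
    h=cv2.cvtColor(im,cv2.COLOR_RGB2HSV)
    return r
if __name__=="__main__":
    o,im=pickle.load(open(sys.argv[1],"rb"));save(sys.argv[1][:-4]+"r.png",run(o,im))
E
python3 w.py w1.pkl
```

```text
vase [ 0.6113096  -0.14706895] offset [-1.69039917e-03 -6.89468384e-05] rad 0.04225495910644531 panel rect [0.01260631 0.03750783] by centre 64.13225355632544 edge normal 64.73268106183671
```

View pics/w1r.png

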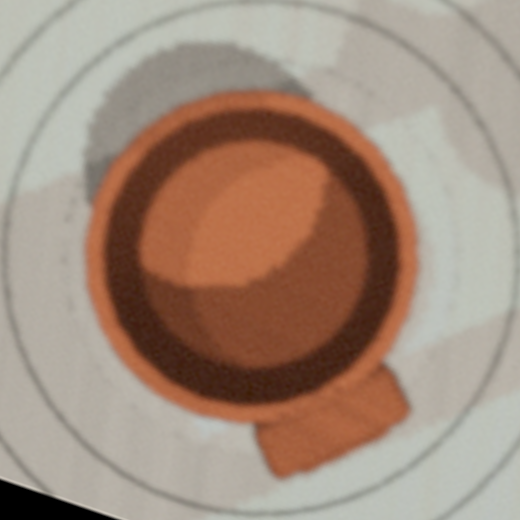

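The panel faces 64.4°. I'll measure the scanner in the same kind of view.

drive_tool([
  {"tx": 0.8,"ty": 0.4,"tz": 0,"twist": 0,"jaw": 1},
  {"tx": 0.8,"ty": 0.4,"tz": 0,"twist": 0,"jaw": 1},
  {"tx": 0.8,"ty": 0.4,"tz": 0,"twist": 0,"jaw": 1},
  {"tx": 0.8,"ty": 0.4,"tz": 0,"twist": 0,"jaw": 1},
  {"tx": 0,"ty": 0,"tz": 0,"twist": 0,"jaw": 1},
  {"tx": 0,"ty": 0,"tz": 0,"twist": 0,"jaw": 1},
  {"tx": 0,"ty": 0,"tz": 0,"twist": 0,"jaw": 1},
])

```text
t: 11.15
tool_pos: [0.6577, -0.0813, 0.5087]
tcp_rot: [[-0.325, 0.946, -0.002], [0.946, 0.325, -0.0], [0.0, -0.002, -1.0]]
wrist_force: [0.0, -0.5, -0.2]
opening: -0.002
finger_force: 0.0
```

Run:
```python
from w import *
o=get_obs();im=read_camera("wrist");save("w2.png",im);pickle.dump((o,im),open("w2.pkl","wb"));print(o["t"],o["tool_pos"])
```

```text
11.15 [ 0.65768306 -0.08131726  0.508742  ]
```

View pics/w2.png

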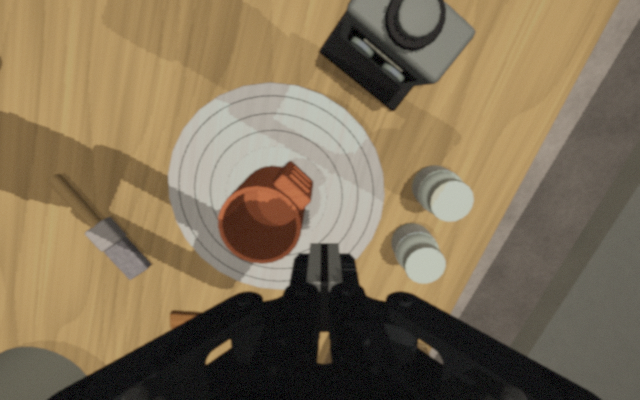

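The wrist view shows the grey scanner with its button at (417,18), front top edge from about (352,10) to (437,83), and black foot front edge from (320,52) to (391,108). The wheel is at (276,185).

Run:
```python
from w import *
o,im=pickle.load(open("w2.pkl","rb"));c=wcam(o);a=lambda d:np.degrees(np.arctan2(d[1],d[0]))
hsv=cv2.cvtColor(im,cv2.COLOR_RGB2HSV)
g=((hsv[...,1]<45)&(hsv[...,2]>80)).astype(np.uint8);m=np.zeros_like(g);cv2.ellipse(m,(276,185),(118,112),0,0,360,1,-1);g&=m
ct=max(cv2.findContours(cv2.morphologyEx(g,cv2.MORPH_OPEN,np.ones((3,3))),0,1)[0],key=cv2.contourArea)
hu=cv2.convexHull(ct)[:,0];hu=hu[hu[:,1]<230]
P=np.array([onz(c,u,v,.074)[:2] for u,v in hu]);x=np.linalg.lstsq(np.c_[2*P,np.ones(len(P))],(P**2).sum(1),rcond=None)[0]
W=x[:2];print("wheel",W,np.sqrt(x[2]+W@W))
bt=onz(c,417,18,.172)[:2];print("btn",bt,"dir",a(bt-W),np.linalg.norm(bt-W))
# box edges: segments
gr=cv2.cvtColor(im,cv2.COLOR_RGB2GRAY)[:120,300:490]
for s in cv2.createLineSegmentDetector().detect(cv2.resize(gr,None,fx=3,fy=3,interpolation=cv2.INTER_CUBIC))[0][:,0]/3:
    L=np.hypot(s[2]-s[0],s[3]-s[1])
    if L>25:
        s=s+[300,0,300,0]
        for z in (.15,):
            p,q=onz(c,*s[:2],z)[:2],onz(c,*s[2:],z)[:2];print(np.round(s),"len",np.linalg.norm(q-p).round(4),"ang",(a(q-p)%180).round(1))
```

```text
wheel [ 0.61308552 -0.14551202] 0.13769550758751525
btn [0.68503105 0.07452808] dir 71.8940381707394 0.2315033507143631
[319.  52. 348.   7.] len 0.0446 ang 72.8
[403.  70. 366.  39.] len 0.0442 ang 162.2
[414.  86. 394. 111.] len 0.0284 ang 71.8
[380. 101. 320.  53.] len 0.0714 ang 162.2
[349. 112. 323.  95.] len 0.0299 ang 166.6
[470.  42. 441.  78.] len 0.0381 ang 72.3
```

Target is 72.2°, so about +7.8° (0.136 rad) remains. Returning to the same contact spot.

drive_tool([
  {"tx": -0.6,"ty": 0.71,"tz": 0,"twist": 0,"jaw": 1},
  {"tx": -0.6,"ty": 0.71,"tz": 0,"twist": 0,"jaw": 1},
  {"tx": 0,"ty": 0,"tz": 0.9,"twist": 0,"jaw": 1},
  {"tx": 0,"ty": 0,"tz": 0.9,"twist": 0,"jaw": 1},
  {"tx": 0,"ty": 0,"tz": 0.9,"twist": 0,"jaw": 1},
  {"tx": 0,"ty": 0,"tz": 0.9,"twist": 0,"jaw": 1},
  {"tx": 0,"ty": 0,"tz": 0.9,"twist": 0,"jaw": 1},
  {"tx": 0,"ty": 0,"tz": 0.9,"twist": 0,"jaw": 1},
  {"tx": 0,"ty": 0,"tz": 0.6,"twist": 0,"jaw": 1},
  {"tx": 0,"ty": 0,"tz": 0.35,"twist": 0,"jaw": 1},
  {"tx": 0,"ty": 0,"tz": 0,"twist": 0,"jaw": 1},
  {"tx": 0,"ty": 0,"tz": 0,"twist": 0,"jaw": 1},
])

```text
t: 12.4
tool_pos: [0.7272, -0.1093, 0.2567]
tcp_rot: [[-0.323, 0.946, 0.001], [0.946, 0.323, -0.0], [-0.001, 0.001, -1.0]]
wrist_force: [-0.3, 0.8, 1.1]
opening: -0.002
finger_force: 0.0
```

drive_tool([
  {"tx": 0,"ty": 0,"tz": 0.06,"twist": 0,"jaw": 1},
  {"tx": 0,"ty": 0,"tz": 0.04,"twist": 0,"jaw": 1},
  {"tx": 0,"ty": 0,"tz": 0,"twist": 0,"jaw": 1},
  {"tx": 0,"ty": 0,"tz": 0,"twist": 0,"jaw": 1},
])

```text
t: 12.8
tool_pos: [0.7268, -0.1084, 0.2526]
tcp_rot: [[-0.324, 0.946, 0.001], [0.946, 0.324, -0.0], [-0.001, 0.001, -1.0]]
wrist_force: [0.1, 0.7, -0.3]
opening: 0.001
finger_force: 0.0
```

```bash
python3 s.py
```

```text
12.8 [ 0.72681456 -0.10844008  0.25262898] yaw 108.91655253263406 r 0.1201691368845253 phi 18.716174891770617 [ 0.05008504  0.71825383 -0.26907607] [-2.05563078e-01  6.45276208e-01  1.31231045e+00 -4.20547361e-06
  1.18300401e+00 -5.35717836e-01]
```

drive_tool([
  {"tx": 0,"ty": 0,"tz": 0.06,"twist": 0,"jaw": 1},
  {"tx": 0,"ty": 0,"tz": 0.04,"twist": 0,"jaw": 1},
  {"tx": 0,"ty": 0,"tz": 0,"twist": 0,"jaw": 1},
  {"tx": 0,"ty": 0,"tz": 0,"twist": 0,"jaw": 1},
])

```text
t: 13.2
tool_pos: [0.7267, -0.1085, 0.2477]
tcp_rot: [[-0.324, 0.946, -0.0], [0.946, 0.324, 0.0], [0.0, -0.0, -1.0]]
wrist_force: [-0.2, 0.7, 0.2]
opening: 0.0
finger_force: 0.0
```

drive_tool([
  {"tx": 0,"ty": 0,"tz": 0.03,"twist": 0,"jaw": 1},
  {"tx": 0,"ty": 0,"tz": 0,"twist": 0,"jaw": 1},
  {"tx": 0,"ty": 0,"tz": 0,"twist": 0,"jaw": 1},
])

```text
t: 13.5
tool_pos: [0.7267, -0.1085, 0.2475]
tcp_rot: [[-0.324, 0.946, 0.0], [0.946, 0.324, -0.0], [-0.0, 0.0, -1.0]]
wrist_force: [-1.6, 0.4, 6.2]
opening: 0.004
finger_force: 2.8
```

drive_tool([
  {"tx": 0,"ty": 0,"tz": 0.01,"twist": 0,"jaw": 1},
  {"tx": 0.06,"ty": -0.001,"tz": 0,"twist": -0.13,"jaw": 1},
  {"tx": 0.115,"ty": -0.002,"tz": 0,"twist": -0.26,"jaw": 1},
  {"tx": 0.115,"ty": -0.002,"tz": 0,"twist": -0.26,"jaw": 1},
  {"tx": 0.08,"ty": -0.002,"tz": 0,"twist": -0.18,"jaw": 1},
  {"tx": 0.035,"ty": 0,"tz": 0,"twist": -0.08,"jaw": 1},
  {"tx": 0,"ty": 0,"tz": 0,"twist": 0,"jaw": 1},
  {"tx": 0,"ty": 0,"tz": 0,"twist": 0,"jaw": 1},
])

```text
t: 14.3
tool_pos: [0.7206, -0.0941, 0.2475]
tcp_rot: [[-0.45, 0.893, 0.001], [0.893, 0.45, -0.001], [-0.002, 0.001, -1.0]]
wrist_force: [-1.6, -0.5, 6.5]
opening: -0.002
finger_force: 3.2
```

```bash
python3 s.py
```

```text
14.3 [ 0.72056538 -0.09406998  0.24747044] yaw 116.73222339490009 r 0.11988284842291501 phi 26.200553858066016 [-1.55230926 -0.51593677  6.50217225] [-1.87686175e-01  6.39975933e-01  1.33870662e+00 -9.39160109e-04
  1.16148117e+00 -6.53878810e-01]
```

drive_tool([
  {"tx": 0,"ty": 0,"tz": -0.2,"twist": 0,"jaw": 1},
  {"tx": 0,"ty": 0,"tz": -0.9,"twist": 0,"jaw": 1},
  {"tx": 0,"ty": 0,"tz": -0.9,"twist": 0,"jaw": 1},
  {"tx": 0,"ty": 0,"tz": -0.9,"twist": 0,"jaw": 1},
  {"tx": 0,"ty": 0,"tz": -0.9,"twist": 0,"jaw": 1},
  {"tx": -0.5,"ty": -0.75,"tz": -0.7,"twist": 0,"jaw": 1},
  {"tx": -0.5,"ty": -0.75,"tz": -0.7,"twist": 0,"jaw": 1},
  {"tx": -0.5,"ty": -0.75,"tz": -0.7,"twist": 0,"jaw": 1},
  {"tx": -0.5,"ty": -0.75,"tz": -0.7,"twist": 0,"jaw": 1},
  {"tx": 0,"ty": 0,"tz": 0,"twist": 0,"jaw": 1},
  {"tx": 0,"ty": 0,"tz": 0,"twist": 0,"jaw": 1},
  {"tx": 0,"ty": 0,"tz": 0,"twist": 0,"jaw": 1},
])

```text
t: 15.5
tool_pos: [0.6493, -0.2184, 0.5091]
tcp_rot: [[-0.45, 0.893, -0.002], [0.893, 0.45, 0.001], [0.002, -0.001, -1.0]]
wrist_force: [-0.5, 0.6, 0.3]
opening: 0.005
finger_force: 0.0
```

Run:
```python
from w import *
o=get_obs();im=read_camera("wrist");save("w3.png",im);pickle.dump((o,im),open("w3.pkl","wb"));print(o["t"],o["tool_pos"],o["tcp_rot"]);run(o,im)
```

```text
15.5 [ 0.64931295 -0.21839996  0.50906802] [[-4.50152405e-01  8.92950231e-01 -1.64221921e-03]
 [ 8.92949444e-01  4.50154658e-01  1.44047066e-03]
 [ 2.02552123e-03 -8.17987396e-04 -9.99997614e-01]]
vase [ 0.61127069 -0.14735284] offset [-0.00172931 -0.00035284] rad 0.04219692611694336 panel rect [0.01281036 0.03760808] by centre 71.60229035755688 edge normal 72.34987581079884
```

Panel at 72.0° against a target of 72.2°, and the vase is within 2 mm of the axis. Now the button.

drive_tool([
  {"tx": 0.88,"ty": 0.585,"tz": 0,"twist": 0,"jaw": 1},
  {"tx": 0.88,"ty": 0.585,"tz": 0,"twist": 0,"jaw": 1},
  {"tx": 0.88,"ty": 0.585,"tz": 0,"twist": 0,"jaw": 1},
  {"tx": 0.88,"ty": 0.585,"tz": 0,"twist": 0,"jaw": 1},
  {"tx": 0.88,"ty": 0.585,"tz": 0,"twist": 0,"jaw": 1},
  {"tx": 0.88,"ty": 0.585,"tz": 0,"twist": 0,"jaw": 1},
  {"tx": 0.88,"ty": 0.585,"tz": 0,"twist": 0,"jaw": 1},
  {"tx": 0,"ty": 0,"tz": 0,"twist": 0,"jaw": 1},
  {"tx": 0,"ty": 0,"tz": 0,"twist": 0,"jaw": 1},
  {"tx": 0,"ty": 0,"tz": 0,"twist": 0,"jaw": 1},
])

```text
t: 16.55
tool_pos: [0.6847, 0.0748, 0.5092]
tcp_rot: [[-0.45, 0.893, -0.002], [0.893, 0.45, -0.001], [0.0, -0.002, -1.0]]
wrist_force: [-0.3, -1.2, -0.3]
opening: -0.0
finger_force: 0.0
```

drive_tool([
  {"tx": 0,"ty": 0,"tz": 0.8,"twist": 0,"jaw": 1},
  {"tx": 0,"ty": 0,"tz": 0.8,"twist": 0,"jaw": 1},
  {"tx": 0,"ty": 0,"tz": 0.8,"twist": 0,"jaw": 1},
  {"tx": 0,"ty": 0,"tz": 0.8,"twist": 0,"jaw": 1},
  {"tx": 0,"ty": 0,"tz": 0.4,"twist": 0,"jaw": 1},
  {"tx": 0,"ty": 0,"tz": 0,"twist": 0,"jaw": 1},
  {"tx": 0,"ty": 0,"tz": 0,"twist": 0,"jaw": 1},
])

```text
t: 17.25
tool_pos: [0.6849, 0.0735, 0.3664]
tcp_rot: [[-0.448, 0.894, -0.0], [0.894, 0.448, -0.0], [-0.0, -0.0, -1.0]]
wrist_force: [0.4, -0.1, 0.3]
opening: -0.003
finger_force: 0.0
```

drive_tool([
  {"tx": 0,"ty": 0,"tz": 0.2,"twist": 0,"jaw": 1},
  {"tx": 0,"ty": 0,"tz": 0.2,"twist": 0,"jaw": 1},
  {"tx": 0,"ty": 0,"tz": 0.1,"twist": 0,"jaw": 1},
  {"tx": 0,"ty": 0,"tz": 0.05,"twist": 0,"jaw": 1},
  {"tx": 0,"ty": 0,"tz": 0,"twist": 0,"jaw": 1},
  {"tx": 0,"ty": 0,"tz": 0,"twist": 0,"jaw": 1},
])

```text
t: 17.85
tool_pos: [0.6846, 0.0747, 0.3447]
tcp_rot: [[-0.45, 0.893, -0.0], [0.893, 0.45, -0.0], [-0.0, -0.0, -1.0]]
wrist_force: [-1.3, -1.0, 1.5]
opening: 0.003
finger_force: 0.9
```

drive_tool([
  {"tx": 0,"ty": 0,"tz": 0.05,"twist": 0,"jaw": 1},
  {"tx": 0,"ty": 0,"tz": 0.03,"twist": 0,"jaw": 1},
  {"tx": 0,"ty": 0,"tz": 0,"twist": 0,"jaw": 1},
  {"tx": 0,"ty": 0,"tz": 0,"twist": 0,"jaw": 1},
])

```text
t: 18.25
tool_pos: [0.6848, 0.0747, 0.3415]
tcp_rot: [[-0.45, 0.893, 0.001], [0.893, 0.45, 0.0], [-0.0, 0.001, -1.0]]
wrist_force: [-1.0, 0.4, 3.0]
opening: -0.002
finger_force: 1.8
```

drive_tool([
  {"tx": 0,"ty": 0,"tz": 0.05,"twist": 0,"jaw": 1},
  {"tx": 0,"ty": 0,"tz": 0.03,"twist": 0,"jaw": 1},
  {"tx": 0,"ty": 0,"tz": 0,"twist": 0,"jaw": 1},
  {"tx": 0,"ty": 0,"tz": 0,"twist": 0,"jaw": 1},
])

```text
t: 18.65
tool_pos: [0.6847, 0.0748, 0.3394]
tcp_rot: [[-0.45, 0.893, 0.001], [0.893, 0.45, 0.0], [-0.001, 0.001, -1.0]]
wrist_force: [-3.0, -0.8, 10.3]
opening: -0.002
finger_force: 4.9
```

drive_tool([
  {"tx": 0,"ty": 0,"tz": 0.03,"twist": 0,"jaw": 1},
  {"tx": 0,"ty": 0,"tz": 0,"twist": 0,"jaw": 1},
  {"tx": 0,"ty": 0,"tz": 0,"twist": 0,"jaw": 1},
])

```text
t: 18.95
tool_pos: [0.6846, 0.0747, 0.3393]
tcp_rot: [[-0.45, 0.893, 0.002], [0.893, 0.45, 0.0], [-0.001, 0.002, -1.0]]
wrist_force: [-4.2, -1.2, 14.0]
opening: 0.001
finger_force: 7.1
```

It hit the hard stop after about 6 mm of travel. Releasing, then a last look.

drive_tool([
  {"tx": 0,"ty": 0,"tz": -0.2,"twist": 0,"jaw": 1},
  {"tx": 0,"ty": 0,"tz": -0.5,"twist": 0,"jaw": 1},
  {"tx": 0,"ty": 0,"tz": -0.9,"twist": 0,"jaw": 1},
  {"tx": 0,"ty": 0,"tz": -0.9,"twist": 0,"jaw": 1},
  {"tx": 0,"ty": 0,"tz": -0.9,"twist": 0,"jaw": 1},
  {"tx": 0,"ty": 0,"tz": -0.9,"twist": 0,"jaw": 1},
  {"tx": -0.8,"ty": -0.5,"tz": 0,"twist": 0,"jaw": 1},
  {"tx": -0.8,"ty": -0.5,"tz": 0,"twist": 0,"jaw": 1},
  {"tx": -0.8,"ty": -0.5,"tz": 0,"twist": 0,"jaw": 1},
  {"tx": -0.8,"ty": -0.5,"tz": 0,"twist": 0,"jaw": 1},
  {"tx": 0,"ty": 0,"tz": 0,"twist": 0,"jaw": 1},
  {"tx": 0,"ty": 0,"tz": 0,"twist": 0,"jaw": 1},
])

```text
t: 20.15
tool_pos: [0.6709, -0.0766, 0.5078]
tcp_rot: [[-0.448, 0.894, -0.001], [0.894, 0.448, 0.001], [0.001, -0.0, -1.0]]
wrist_force: [0.2, 1.2, 0.7]
opening: -0.004
finger_force: 0.0
```

Run:
```python
from w import *
o=get_obs();im=read_camera("wrist");save("w4.png",im);print(o["t"],o["tool_pos"])
```

```text
20.15 [ 0.67093215 -0.07661119  0.50780978]
```

View pics/w4.png

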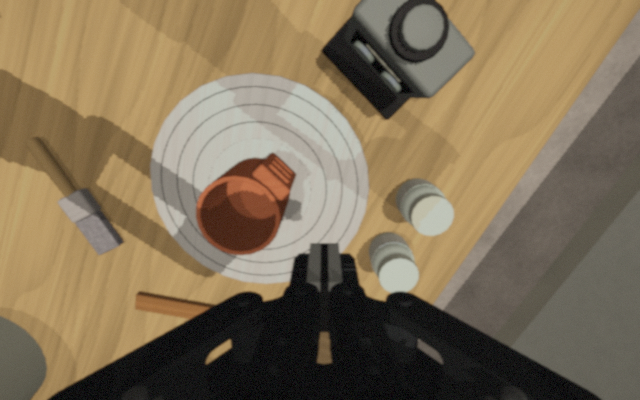

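The vase stands upright at (240,213) with its panel at (280,172) facing the scanner at (415,45). The button is up and the jars, brush and batten are in place.

```bash
python3 -c "
from station import *
print(sign_off())"
```

```text
the job is handed in; nothing more can be done
None
```

The job is handed in: I turned the wheel until the panel was about 0.2° off the scanner's axis by my measurement, never touched the vase, then pressed the scan button fully and released it, all at 20 s of the 64 s allowed.

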